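Clamp the clip-top jar of fertiliser cakes shut

TASK

The tall clip-top jar of fertiliser cakes on the bonsai bench has been left open. Bring its glass lid down without letting it slam, lay the wire bail over the lid so that its bar sits behind the upturned nib of the catch, then swing the lever down over centre until it lies home against the jar and holds by itself. Work gently, keep the jar standing where it is and leave the other things on the bench alone.

Things in the scene. Friction and masses are not known exactly. Their poses are not given: they have to be found in the camera images.
- jar: loose clear glass clip-top jar, 1.8 to 2.4 kg with the brown fertiliser cakes in it, 112 mm in diameter up to 108 mm high, then a shoulder to the 92 mm neck (122 to 138 mm) and the 98 mm rim, top 148.5 mm. Origin: centre of its underside; z up; the clasp is on its -x side (the front), the lid's hinge on its +x side, y runs along the hinge axes of lid, lever and bail. It stands with the clasp facing roughly to the robot's right (world -y), turned up to 40 degrees either way.
- lid (a joint): angle of the glass lid about the wire hinge at the jar's back: 0 = shut on the rim, grows as it opens, 1.57 = upright. Lid: 102 mm glass disc, 6.5 mm thick at the rim, orange rubber ring below, raised boss 62 mm wide in the middle, steel catch at the front. The hinge is stiff (0.19 N m): the lid stays where it is left and must be pushed all the way.
- lid_hinge (a point): middle of the lid's hinge axis, at (56, 0, 150) mm in the jar's frame; axis along the jar's y. With the lid shut, and measured from this point: the lid's rim top is 8 mm higher, its boss top 18 mm higher (from 32 to 80 mm towards the front, its edge sloping down to 8 mm high at 90 mm), the lid's front edge is 107 mm away, the nib's top 19 mm higher at 104 to 108 mm.
- lid_seat (a point): where the centre of the bail's bar lies when it is seated in the catch; fixed to the lid, at (-45.8, 0, 165.2) mm in the jar's frame with the lid shut; x towards the lid's hinge, z up from the lid. The catch is a steel plate 18 mm wide (across y), its top 2.2 mm below this point and running 10 mm from it towards the hinge; the upturned nib is 4 mm thick, stands 2 to 6 mm in front of this point and rises to 3.8 mm above it.
- lever (a joint): angle of the wire lever about its pivot at the front of the neck: 0 = hanging down, lying home at the jar (shut), grows as it swings out and up, 1.4 = about level, at most 2.5. It stays where it is left (0.03 N m). With the bail in the catch and the lid shut it swings freely down to about 1.0, then stiffens (up to about 6 N at its tip), passes dead centre at 0.21 and snaps on to 0.
- lever_hinge (a point): middle of the lever's pivot axis (along the jar's y), at (-61, 0, 127) mm in the jar's frame; does not move with the lever.
- lever_tip (a point): middle of the lever's cross bar, the end one pushes: a U of 4.4 mm steel wire, 40 mm wide between the legs' centres, cross bar 59 mm from the pivot (with the lever at 0: 10.5 mm in front of and 58 mm below the pivot).
- bail (a joint): angle of the wire bail relative to the lever that carries it: about 0 when all is clamped; grows as the bail tips outwards, away from the lid, relative to the lever; range -0.5 to 2.8, stays where it is left (0.01 N m). The eye it turns on lies in the lever 15 mm from the lever's pivot (with the lever at 0: 2.5 mm in front of and 14.8 mm below it).
- bail_bar (a point): middle of the bail's cross bar, the part that goes behind the nib: a narrow U of 4.4 mm steel wire, 31.4 mm wide outside, cross bar along the jar's y, 52.6 mm from its eye in the lever, so the bar can be carried anywhere up to about 66 mm from the lever's pivot and the lever follows. Its legs run from the eye towards the bar and bend over the last 9 mm like a hook.
- grit_jar: bystander: smaller closed clip-top jar of orange-brown grit, 92 mm wide, 129 mm high; origin centre of underside
- bonsai: bystander: small pine bonsai in a brown oblong pot 158 by 113 mm, about 205 mm high; origin centre of underside
- wire_coil: bystander: coil of copper-brown wire, 86 mm wide, 16 mm high; origin centre of underside
- shears: bystander: black bonsai shears lying flat, about 175 by 80 mm, 11 mm high; origin near the middle, on the bench
- bench_brush: bystander: wooden bench brush lying flat, 190 by 42 mm; origin centre of underside
- blue_pot: bystander: round blue glazed pot, 92 mm wide, 40 mm high; origin centre of underside
- paste_tub: bystander: white tub with a green cap, 72 mm wide, 50 mm high; origin centre of underside
- clay_pot: bystander: reddish oblong clay pot, 83 by 113 mm, 42 mm high; origin centre of underside
Things that resemble listed ones, but are neither listed nor needed, are in the scene too. What is shaped like the jar but turquoise is not meant.

How it is judged:
By the outcome, as a careful person would: the job done as asked, in the order asked, and still so for the second after the job is handed in, with the robot touching nothing.
It also fails if it takes over 64 s, if anything falls off the work surface, if the arm or the gripper's body presses on something with over 40 N, if the wrist force passes 120 N, or if a joint passes its speed limit or range.

ROBOT

A 6-joint arm with a two-finger parallel gripper is mounted at the origin on the work surface. World frame = base frame: x ahead of the robot, y to its left, z up, the work surface at z = 0. Lengths are in m, angles in rad, forces in N, time in s.
With the tool pointing down it reaches from about 0.25 to 0.775 m from the base axis. Payload 4 kg.
Tool frame: the origin (TCP) lies at the very end of the fingers, on their centre line; the grasp point (between the pads) lies 19 mm behind it; x points along the fingers, y is the direction in which the jaws open and shut, and the axes are right-handed (so a half turn about x gives the same grasp; the last joint's range is limited). The gripper opens to 94 mm and grips with 3 to 60 N. Pads are 16 mm wide; open, the fingers measure 119 mm over their backs; the gripper's body (75 mm by 177 mm) begins 78 mm behind the grasp point.
Start: joints at [-1.278, 0.087, 1.371, -0, 1.684, -0.103], TCP at [0.212, -0.507, 0.206] pointing down, gripper open.
Joint ranges: [-3.1, 3.1], [-0.76, 2.03], [0.27, 2.55], [-1.08, 4.22], [0.17, 2.65], [-2.57, 2.57]. Speed limits (rad/s): [2.79, 2.79, 3.14, 3.14, 3.14, 3.14].

INTERFACE

Orientations are given as [roll, pitch, yaw] about the fixed x, y, z axes, in that order (R = Rz(yaw) Ry(pitch) Rx(roll)).
In Python, from bench import robot gives the robot as it stands.
- The arm moves only by the tool carry_out, never from a script. Its argument "targets" is a list of rows, each a list of 5 numbers: the closure, from 0 (fully open) to 1 (shut), then the shift along the tool's x, y, z in cm, then the turn about the tool's x in degrees. In form: [[fingers, tx, ty, tz, turn], ...]. A call has 1 to 20 rows; each row shifts and turns the commanded pose from where the row before left it, along the tool's axes as they then stand; what a row does not reach is not made up. A row lasts 1/10 s, in which the tool goes at most 50 mm and 8.59 degrees, less where a joint would pass 70% of its speed; a pose out of reach is approached as far as the arm can. A call is refused whole if a number of a shift passes 5 or a number of a turn 8.59, either way. A call with a gripper value outside its range is refused whole. The fingers move at their own pace and stop on an object; the grip force is fixed at half the most. Time passes only in rows, so rows that do not move let the fingers close. It gives the time, the measured TCP pose, the force and the opening at its end, in the units of the state.
- robot.get_obs(): the state, without advancing time (a new reading comes with each control period).
- robot.snapshot(name): name is "side" or "top" or "wrist"; returns a dict with "image" (384x512x3 uint8, red, green, blue), "camera_matrix" (3x3 intrinsics, pixels), "pose" (4x4, takes a point from camera to world coordinates). Camera axes: x right, y up, looking along -z (the intrinsics and any distortion apply to the point x, -y, -z); pixel columns grow to the right and rows downward; lengths in m; the calibration is good to about 2 mm. A picture is of the moment at which its call begins. There is no depth.
- robot.close_job(): hands the job in, once; it reports no verdict.
The state is a dict: "time": time; "joint_positions": joint angles; "qvel": joint speeds; "joint_torque": joint torques, N m; "tool_pos": TCP position; "ee_rot": TCP orientation; "wrist_force": force on the tool from outside, world axes, zero at the start; "wrist_torque": the same for the moment, N m; "width": finger opening in m.
Only numpy, scipy, OpenCV 4.12 (cv2) and the standard library are available. Lean on these libraries where they do the work, as an engineer would, in place of code of your own. Each camera call takes 0.05 s, during which the arm holds its last target. There are 200 camera calls.

## Working session

There is one attempt and no reset: what is moved stays moved. The work goes in short steps, Python scripts to look and compute and a tool call to move; the robot and the scene stay as the last step left them, time stands still between calls to the robot, and variables do not carry over. Pictures are saved under pics/ and viewed, about 8 in all and at most 12, crops included, and the job is handed in when it is done.

Besides the shell and the picture viewer there is one more tool, called after "Emit:" as name([rows], argument=value, ...), one row to a line, values as JSON. carry_out: Moves the arm, as the interface text tells. Its arguments: {"type":"object","properties":{"targets":{"type":"array","items":{"type":"array","items":{"type":"number"}}}},"required":["targets"]}

```bash
ls; mkdir -p pics; cat > h.py <<'E'
import numpy as np, cv2
from bench import robot
from scipy.spatial.transform import Rotation as R
def snap(n,f):
    s=robot.snapshot(n); im=s["image"][:,:,::-1].copy(); cv2.imwrite(f"pics/{f}.png",im); np.savez(f"pics/{f}.npz",K=s["camera_matrix"],P=s["pose"]); return im
def cam(f):
    d=np.load(f"pics/{f}.npz"); return d["K"],d["P"]
def ray(f,u,v):
    K,P=cam(f); d=np.linalg.inv(K)@[u,v,1]; d=P[:3,:3]@(d*[1,-1,-1]); return P[:3,3],d/np.linalg.norm(d)
def onz(f,u,v,z):
    o,d=ray(f,u,v); return o+d*(z-o[2])/d[2]
def tri(*obs):
    A=np.zeros((3,3));b=np.zeros(3)
    for f,u,v in obs:
        o,d=ray(f,u,v);M=np.eye(3)-np.outer(d,d);A+=M;b+=M@o
    p=np.linalg.solve(A,b); return p
def proj(f,p):
    K,P=cam(f); q=P[:3,:3].T@(np.asarray(p)-P[:3,3]); q=K@(q*[1,-1,-1]); return q[:2]/q[2]
def st():
    o=robot.get_obs(); print({k:np.round(o[k],3).tolist() for k in ("time","tool_pos","ee_rot","wrist_force","width","joint_positions")}); return o
E
python3 - <<'E'
from h import *
st()
a=snap("side","s0");b=snap("top","t0");c=snap("wrist","w0")
for f in("s0","t0","w0"):
    K,P=cam(f);print(f,K.round(1).tolist(),P.round(3).tolist())
cv2.imwrite("pics/m0.png",np.vstack([np.hstack([a,b])])[:, :] if 0 else cv2.resize(np.hstack([a,b]),(800,300)))
E
```

```text
pics
{'time': 0.0, 'tool_pos': [0.212, -0.507, 0.204], 'ee_rot': [-1.664, 1.569, 1.874], 'wrist_force': [0.252, -0.619, -0.173], 'width': 0.094, 'joint_positions': [-1.278, 0.088, 1.372, -0.0, 1.684, -0.103]}
s0 [[432.3, 0.0, 255.7], [0.0, 432.3, 193.4], [0.0, 0.0, 1.0]] [[-0.913, 0.21, -0.35, 0.11], [-0.408, -0.499, 0.764, 1.026], [-0.014, 0.841, 0.542, 0.83], [0.0, 0.0, 0.0, 1.0]]
t0 [[477.0, 0.0, 253.5], [0.0, 477.0, 194.9], [0.0, 0.0, 1.0]] [[0.013, 0.999, -0.041, 0.502], [-1.0, 0.013, -0.003, 0.065], [-0.002, 0.041, 0.999, 1.593], [0.0, 0.0, 0.0, 1.0]]
w0 [[300.5, 0.0, 255.9], [0.0, 300.5, 191.9], [0.0, 0.0, 1.0]] [[0.385, 0.889, 0.248, 0.285], [-0.923, 0.372, 0.101, -0.476], [-0.002, -0.268, 0.963, 0.384], [0.0, 0.0, 0.0, 1.0]]
```

```bash
python3 -c "
import cv2,numpy as np
a=cv2.imread('pics/s0.png');b=cv2.imread('pics/t0.png')
print(a.shape)"
```

```text
(384, 512, 3)
```

View pics/s0.png

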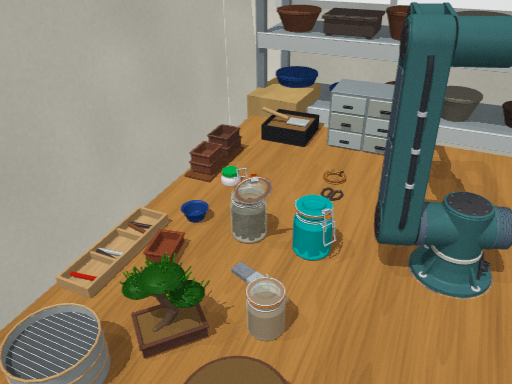

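View pics/t0.png

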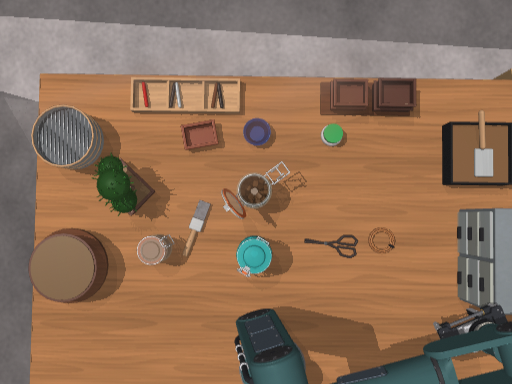

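Candidates for the jar: top view (254,190) clear with brown cakes, lid open. Others are turquoise at (254,256), which is excluded by the description, and the closed grit jar at (153,249). I choose (254,190); its lid is at (233,203) and the lever/bail at (278,172). Next is a close crop to check.

```bash
python3 - <<'E'
import cv2,numpy as np
a=cv2.imread('pics/s0.png')[165:255,215:285];b=cv2.imread('pics/t0.png')[150:225,215:310]
a=cv2.resize(a,None,fx=5.5,fy=5.5,interpolation=2);b=cv2.resize(b,(400,316),interpolation=2)
c=np.zeros((500,800,3),np.uint8);c[:a.shape[0],:a.shape[1]]=a[:500];c[:316,400:]=b
cv2.imwrite('pics/c0.png',c);print(a.shape,b.shape)
E
```

```text
(495, 385, 3) (316, 400, 3)
```

View pics/c0.png

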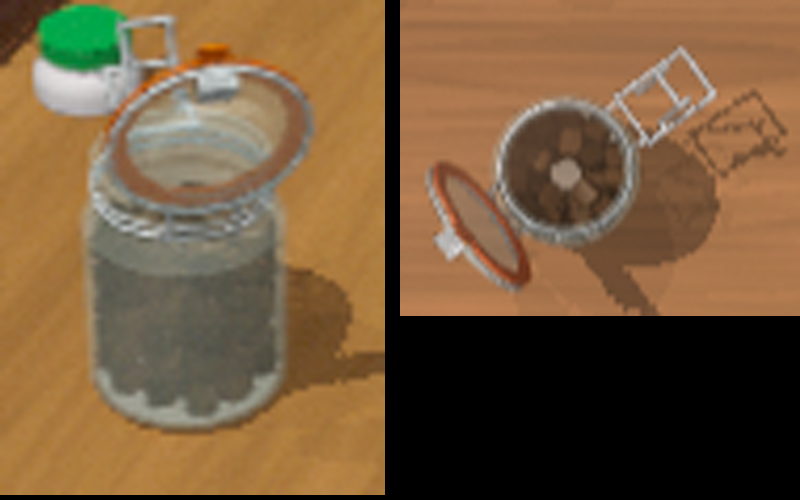

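The crop shows the clear jar with brown cakes, with the rim centre at about (254.7,190.6) in the top picture. The lid's catch is at about (227,208), the lever cross bar at about (286,167), and the bail bar lies inside the lever frame.

```bash
python3 - <<'E'
from h import *
T=lambda x,y:(215+(x-400)/4.21, 150+y/4.21)
S=lambda x,y:(215+x/5.5,165+y/5.5)
c=onz("t0",*T(567,171),.1485);print("centre",c)
tip=tri(("t0",*T(700,72)),("s0",*S(147,20)));print("lever tip?",tip)
catch=tri(("t0",*T(450,243)),("s0",*S(218,82)));print("catch",catch)
# jar bottom check in side: bottom centre
print(onz("s0",*S(187,395),0.0))
for p in ([c[0],c[1],0],c): print(proj("s0",p),S(187,395))
for q in ((615,95),(685,50),(715,95),(648,142),(688,105),(650,72)): print(q,onz("t0",*T(*q),.14))
for n in(tip,catch):
    d=n[:2]-c[:2];print(np.degrees(np.arctan2(d[1],d[0])),np.linalg.norm(d))
E
```

```text
centre [0.57339827 0.06534966 0.1485    ]
lever tip? [ 0.64294603 -0.0295593   0.162333  ]
catch [0.51835355 0.14277997 0.24555097]
[0.56562104 0.08700958 0.        ]
[249.65841261 232.19812596] (249.0, 236.8181818181818)
[248.55511921 192.01388084] (249.0, 236.8181818181818)
(615, 95) [0.62947519 0.03127611 0.14      ]
(685, 50) [ 0.66290615 -0.01912928  0.14      ]
(715, 95) [ 0.63043815 -0.04124268  0.14      ]
(648, 142) [0.59564327 0.00694291 0.14      ]
(688, 105) [ 0.62290703 -0.02174345  0.14      ]
(650, 72) [0.64654761 0.00608828 0.14      ]
-53.766637962455135 0.11766307901860881
125.40878118042211 0.0950019710685552
```

```bash
cat >> h.py <<'E'
C=np.array([.5734,.0653]); PSI=np.radians(-54.5)
def J(f,l,z): # f mm front of jar axis, l mm along jar y, z mm -> world m
    F=np.array([np.cos(PSI),np.sin(PSI)]);Y=np.array([F[1],-F[0]])  # jar y = z x (-F)
    return np.r_[C+(F*f+Y*l)/1000,z/1000]
def Rt(): return R.from_euler("xyz",robot.get_obs()["ee_rot"]).as_matrix()
def tojar(p):
    F=np.array([np.cos(PSI),np.sin(PSI)]);Y=np.array([F[1],-F[0]]);d=(np.asarray(p)[:2]-C)*1000
    return np.round([d@F,d@Y,p[2]*1000],1)
def go(*ts): # print cm deltas in tool axes from current pose through targets
    o=robot.get_obs();p=np.array(o["tool_pos"]);M=Rt()
    for t in ts:
        print(t,"->",np.round(M.T@(J(*t)-p)*100,2));p=J(*t)
E
python3 - <<'E'
from h import *
T=lambda x,y:(215+(x-400)/4.21, 150+y/4.21)
S=lambda x,y:(215+x/5.5,165+y/5.5)
b=tri(("t0",*T(669,88)),("s0",*S(147,20)));print("bail bar",b,tojar(b))
for z in(.127,.135,.145):print("lever tip",tojar(onz("t0",*T(700,72),z)))
M=Rt();print(M.round(3));ya=np.degrees(np.arctan2(M[1,1],M[0,1]));print("tool y ang",ya)
M2=R.from_rotvec(M[:,0]*np.radians(10)).as_matrix()@M;print("after +10 turn",np.degrees(np.arctan2(M2[1,1],M2[0,1])))
print("jar y ang",np.degrees(PSI)-90)
go((61,0,330))
E
```

```text
bail bar [ 0.63051799 -0.00650272  0.17705438] [ 91.6  -4.8 177.1]
lever tip [121.9  -5.1 127. ]
lever tip [121.1  -4.7 135. ]
lever tip [119.9  -4.3 145. ]
[[-0.     0.386 -0.923]
 [ 0.002 -0.923 -0.386]
 [-1.    -0.002 -0.   ]]
tool y ang -67.32100372499488
after +10 turn -77.3210170363634
jar y ang -144.5
(61, 0, 330) -> [-12.48 -32.95 -56.78]
```

Emit:
carry_out([
  [1,-1.1,0,0,-8.57],
  [1,-1.1,0,0,-8.57],
  [1,-1.1,0,0,-8.57],
  [1,-1.1,0,0,-8.57],
  [1,-1.1,0,0,-8.57],
  [1,-1.1,0,0,-8.57],
  [1,-1.1,0,0,-8.57],
  [1,-1.1,0,0,-8.57],
  [1,-1.1,0,0,-8.57],
  [1,-1.1,0,0,-8.57],
  [1,-1.1,0,0,-8.57],
  [1,-1,0,0,-8.53],
])

```text
time: 1.35
tool_pos: [0.2121, -0.5074, 0.3366]
ee_rot: [2.747, 1.57, 1.801]
wrist_force: [0.2, 0.6, -0.3]
width: 0.0018
```

```bash
python3 - <<'E'
from h import *
st();M=Rt();print(M.round(3));go((130,0,300),(130,0,250))
E
```

```text
{'time': 1.35, 'tool_pos': [0.212, -0.507, 0.337], 'ee_rot': [2.747, 1.57, 1.801], 'wrist_force': [0.237, 0.627, -0.252], 'width': 0.002, 'joint_positions': [-1.278, 0.1, 1.098, 0.0, 1.943, -1.903]}
[[-0.     0.811  0.585]
 [ 0.001  0.585 -0.811]
 [-1.     0.    -0.001]]
(130, 0, 300) -> [  3.68  62.74 -12.27]
(130, 0, 250) -> [ 5. -0.  0.]
```

Emit:
carry_out([
  [1,0,4.5,-0.9,0],
  [1,0,4.5,-0.9,0],
  [1,0,4.5,-0.9,0],
  [1,0,4.5,-0.9,0],
  [1,0,4.5,-0.9,0],
  [1,0,4.5,-0.9,0],
  [1,0,4.5,-0.9,0],
  [1,0,4.5,-0.9,0],
  [1,0,4.5,-0.9,0],
  [1,0,4.5,-0.9,0],
  [1,0,4.5,-0.9,0],
  [1,0.5,4.5,-0.8,0],
  [1,1.5,4.4,-0.8,0],
  [1,1.7,4.3,-0.7,0],
  [1,1.5,0,0,0],
  [1,1.5,0,0,0],
  [1,0,0,0,0],
  [1,0,0,0,0],
])

```text
time: 3.15
tool_pos: [0.6517, -0.0443, 0.2692]
ee_rot: [-2.277, 1.57, 3.055]
wrist_force: [0.3, 0.6, -0.5]
width: 0.0001
```

```bash
python3 - <<'E'
from h import *
o=st();print(tojar(o["tool_pos"]))
w=snap("wrist","w1")
cv2.imwrite("pics/w1b.png",cv2.resize(w,(800,600),interpolation=2))
E
```

```text
{'time': 3.15, 'tool_pos': [0.652, -0.044, 0.269], 'ee_rot': [-2.277, 1.57, 3.055], 'wrist_force': [0.251, 0.583, -0.534], 'width': 0.0, 'joint_positions': [-0.155, 0.324, 0.966, -0.0, 1.852, -0.774]}
[ 1.346e+02 -1.000e-01  2.692e+02]
```

View pics/w1b.png

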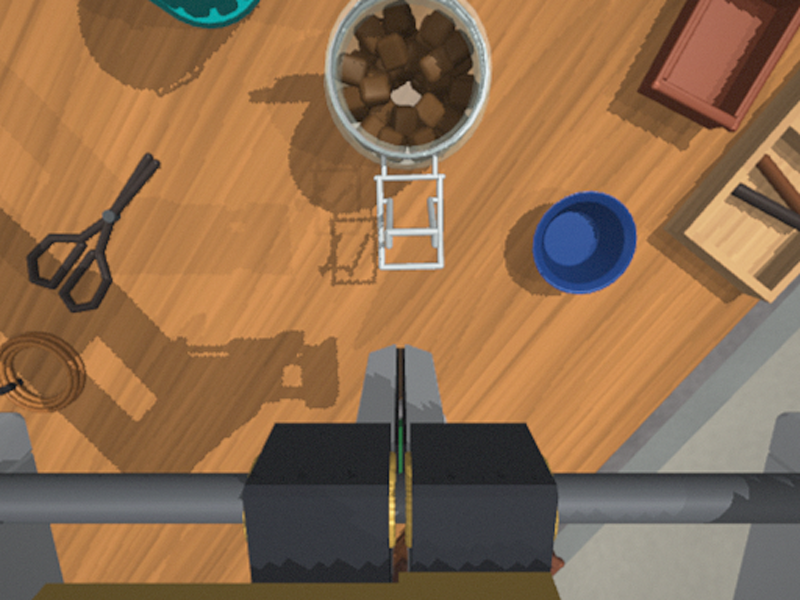

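The wrist view (800x600) shows the jar rim centre at about (408,78), the lever cross bar at (411,267), the bail bar at (412,232), and the lever frame almost in line with the tool's z.

```bash
python3 - <<'E'
from h import *
T=lambda x,y:(215+(x-400)/4.21, 150+y/4.21)
S=lambda x,y:(215+x/5.5,165+y/5.5)
W=lambda x,y:(x/1.5625,y/1.5625)
print("rim",onz("w1",*W(408,78),.1485),tojar(onz("w1",*W(408,78),.1485)))
print("tip tri",tojar(tri(("w1",*W(411,267)),("t0",*T(700,72)))))
print("bail tri",tojar(tri(("w1",*W(412,232)),("t0",*T(669,88)),("s0",*S(147,20)))))
for a in(1.2,1.3,1.4,1.5,1.6,1.7):
  p=J(61+59*np.sin(a+.18),0,127-59*np.cos(a+.18)); e=(61+15*np.sin(a+.167),127-15*np.cos(a+.167))
  print(a,(proj("w1",p)*1.5625).round(1),"eye",np.round(e,1),"bar dist from eye if 91.6,177:",round(np.hypot(91.6-e[0],177-e[1]),1))
for z in(170,177):
  for f in(85,92):print(f,z,(proj("w1",J(f,0,z))*1.5625).round(1))
print("pivot",(proj("w1",J(61,20,127))*1.5625).round(1),(proj("w1",J(61,-20,127))*1.5625).round(1))
print("lever L/R tips lateral",[tojar(onz("w1",*W(u,267),.137)) for u in(381,441)],"lever axis near pivot",[tojar(onz("w1",*W(u,178),.127)) for u in(377,443)])
E
```

```text
rim [0.58094351 0.06499809 0.1485    ] [  4.6  -6.  148.5]
tip tri [123.6  -7.3 115.3]
bail tri [ 91.2  -5.9 177.4]
1.2 [398.4 260.1] eye [ 75.7 124. ] bar dist from eye if 91.6,177: 55.4
1.3 [398.4 262.8] eye [ 75.9 125.4] bar dist from eye if 91.6,177: 53.9
1.4 [398.3 264.8] eye [ 76.  126.9] bar dist from eye if 91.6,177: 52.4
1.5 [398.3 266. ] eye [ 75.9 128.4] bar dist from eye if 91.6,177: 51.0
1.6 [398.3 266.3] eye [ 75.7 129.9] bar dist from eye if 91.6,177: 49.7
1.7 [398.2 265.8] eye [ 75.3 131.4] bar dist from eye if 91.6,177: 48.4
85 170 [397.9 220.3]
92 170 [398.  232.2]
85 177 [397.9 221.5]
92 177 [397.9 233.8]
pivot [367.9 177. ] [428.4 176.9]
lever L/R tips lateral [array([119.6,  11.7, 137. ]), array([119.7, -28.8, 137. ])] lever axis near pivot [array([ 61.7,  14. , 127. ]), array([ 61.7, -29.7, 127. ])]
```

```bash
sed -i 's/^C=np.array.*; PSI/C=np.array([.5787,.0691]); PSI/' h.py; python3 - <<'E'
from h import *
go((130,0,305),(-135,0,305),(-135,0,235))
# lid angle for finger block: polyline of lid outer side rel. hinge (s toward front, h up)
pl=[(0,8),(28,8),(32,18),(80,18),(90,8),(104,8),(104,19),(108,19)]
pts=np.array([np.array(pl[i])+(np.array(pl[i+1])-pl[i])*t for i in range(7) for t in np.linspace(0,1,40)])
def th(xf,zt,w=8): # largest lid angle not intruding into block; xf,zt rel hinge
    for d in np.arange(120,-1,-.5):
        a=np.radians(d);x=pts[:,0]*np.cos(a)-pts[:,1]*np.sin(a);z=pts[:,0]*np.sin(a)+pts[:,1]*np.cos(a)
        if not np.any((x>xf-w)&(x<xf+w)&(z>zt)): return d
    return -1
for p in [(-75,85),(-60,85),(-50,85),(-40,85),(-30,80),(-20,78),(-10,76),(0,74),(10,71),(20,67),(30,62),(38,56),(45,49),(51,42),(56,35),(59,28),(61,22),(61,18)]:
    print(p,th(*p), "jar",(p[0]-56,p[1]+150))
E
```

```text
(130, 0, 305) -> [-3.47  0.64 -0.5 ]
(-135, 0, 305) -> [-2.00e-02 -2.00e-02 -2.65e+01]
(-135, 0, 235) -> [ 7. -0. -0.]
(-75, 85) 120.0 jar (-131, 235)
(-60, 85) 108.0 jar (-116, 235)
(-50, 85) 120.0 jar (-106, 235)
(-40, 85) 120.0 jar (-96, 235)
(-30, 80) 120.0 jar (-86, 230)
(-20, 78) 120.0 jar (-76, 228)
(-10, 76) 120.0 jar (-66, 226)
(0, 74) 120.0 jar (-56, 224)
(10, 71) 120.0 jar (-46, 221)
(20, 67) 120.0 jar (-36, 217)
(30, 62) 120.0 jar (-26, 212)
(38, 56) 120.0 jar (-18, 206)
(45, 49) 120.0 jar (-11, 199)
(51, 42) 120.0 jar (-5, 192)
(56, 35) 120.0 jar (0, 185)
(59, 28) 120.0 jar (3, 178)
(61, 22) 120.0 jar (5, 172)
(61, 18) 120.0 jar (5, 168)
```

Emit:
carry_out([
  [1,-1.5,0,0,0],
  [1,-2.0,0.2,-2.0,0],
  [1,0,0.2,-3.5,0],
  [1,0,0.2,-3.5,0],
  [1,0,0,-3.5,0],
  [1,0,0,-3.5,0],
  [1,0,0,-3.5,0],
  [1,0,0,-3.5,0],
  [1,0,0,-3.0,0],
  [1,0,0,-1.0,0],
  [1,1.5,0,0,0],
  [1,2.0,0,0,0],
  [1,2.0,0,0,0],
  [1,1.5,0,0,0],
  [1,0,0,0,0],
])

```text
time: 4.7
tool_pos: [0.4994, 0.1782, 0.2323]
ee_rot: [-1.85, 1.567, -2.803]
wrist_force: [0.1, -0.2, 0.6]
width: 0.0004
```

```bash
python3 - <<'E'
from h import *
o=st();print(tojar(o["tool_pos"]))
pl=[(0,8),(28,8),(32,18),(80,18),(90,8),(104,8),(104,19),(108,19)]
pts=np.array([np.array(pl[i])+(np.array(pl[i+1])-pl[i])*t for i in range(7) for t in np.linspace(0,1,40)])
def th(xf,zt,w=8):
    for d in np.arange(0,125,.5):
        a=np.radians(d);x=pts[:,0]*np.cos(a)-pts[:,1]*np.sin(a);z=pts[:,0]*np.sin(a)+pts[:,1]*np.cos(a)
        if np.any((x>xf-w)&(x<xf+w)&(z>zt)): return d
for p in [(-75,85),(-60,85),(-50,85),(-40,85),(-30,82),(-20,80),(-10,78),(0,75),(10,71),(20,67),(30,62),(38,56),(45,49),(51,42),(56,35),(59,28),(61,22),(61,18)]:
    print(p,th(*p), "jar",(p[0]-56,p[1]+150))
E
```

```text
{'time': 4.7, 'tool_pos': [0.499, 0.178, 0.232], 'ee_rot': [-1.85, 1.567, -2.803], 'wrist_force': [0.119, -0.237, 0.557], 'width': 0.0, 'joint_positions': [0.236, 0.042, 1.365, -0.0, 1.738, -0.382]}
[-134.9    1.2  232.3]
(-75, 85) 118.0 jar (-131, 235)
(-60, 85) 108.5 jar (-116, 235)
(-50, 85) 103.0 jar (-106, 235)
(-40, 85) 97.0 jar (-96, 235)
(-30, 82) 92.0 jar (-86, 232)
(-20, 80) 86.0 jar (-76, 230)
(-10, 78) 78.5 jar (-66, 228)
(0, 75) 70.5 jar (-56, 225)
(10, 71) 62.0 jar (-46, 221)
(20, 67) 53.5 jar (-36, 217)
(30, 62) 44.5 jar (-26, 212)
(38, 56) 36.5 jar (-18, 206)
(45, 49) 29.0 jar (-11, 199)
(51, 42) 21.5 jar (-5, 192)
(56, 35) 15.0 jar (0, 185)
(59, 28) 8.5 jar (3, 178)
(61, 22) 3.5 jar (5, 172)
(61, 18) 0.5 jar (5, 168)
```

Emit:
carry_out([
  [1,0,0,1.0,0],
  [1,0,0,1.0,0],
  [1,0,0,0.6,0],
  [1,0,0,0.6,0],
  [1,0,0,0.6,0],
  [1,0,0,0.6,0],
  [1,0,0,0.5,0],
  [1,0.1,0,0.5,0],
  [1,0.1,0,0.5,0],
  [1,0,0,0,0],
])

```text
time: 5.7
tool_pos: [0.5347, 0.1303, 0.2322]
ee_rot: [-0.386, 1.57, -1.339]
wrist_force: [-0.5, 0.8, 0.5]
width: 0.0005
```

```bash
python3 - <<'E'
from h import *
o=st();print(tojar(o["tool_pos"]))
a=snap("side","s1")[140:260,195:305];cv2.imwrite("pics/s1c.png",cv2.resize(a,None,fx=5,fy=5,interpolation=2))
E
```

```text
{'time': 5.7, 'tool_pos': [0.535, 0.13, 0.232], 'ee_rot': [-0.386, 1.57, -1.339], 'wrist_force': [-0.467, 0.804, 0.531], 'width': 0.0, 'joint_positions': [0.136, 0.085, 1.321, -0.001, 1.736, -0.482]}
[-75.3   0.3 232.2]
```

View pics/s1c.png

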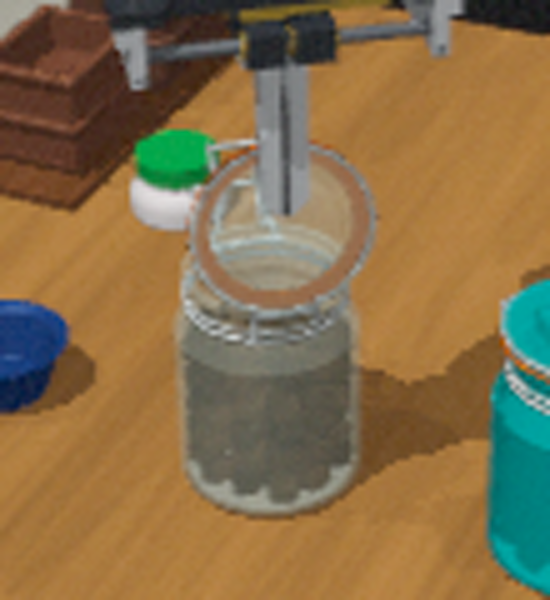

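The crop shows the fingertip in the middle of the lid at about (285,200), behind it, and the lid near upright. The jar still stands where it was, so I continue on the arc.

Emit:
carry_out([
  [1,0.2,0,0.5,0],
  [1,0.2,0,0.5,0],
  [1,0.15,0,0.5,0],
  [1,0.15,0,0.5,0],
  [1,0.2,0,0.5,0],
  [1,0.2,0,0.5,0],
  [1,0.2,0,0.5,0],
  [1,0.2,0,0.5,0],
  [1,0.25,0,0.5,0],
  [1,0.25,0,0.5,0],
  [1,0.3,0,0.4,0],
  [1,0.3,0,0.4,0],
  [1,0.35,0,0.35,0],
  [1,0.35,0,0.35,0],
  [1,0,0,0,0],
])

```text
time: 7.25
tool_pos: [0.5716, 0.0775, 0.1982]
ee_rot: [-1.881, 1.569, -2.833]
wrist_force: [-0.1, -0.3, -0.4]
width: 0.0008
```

```bash
python3 - <<'E'
from h import *
o=st();print(tojar(o["tool_pos"]))
E
```

```text
{'time': 7.25, 'tool_pos': [0.572, 0.078, 0.198], 'ee_rot': [-1.881, 1.569, -2.833], 'wrist_force': [-0.137, -0.273, -0.4], 'width': 0.001, 'joint_positions': [0.037, 0.15, 1.315, -0.001, 1.678, -0.582]}
[-11.    0.9 198.2]
```

Emit:
carry_out([
  [1,0.35,0,0.3,0],
  [1,0.35,0,0.3,0],
  [1,0.35,0,0.25,0],
  [1,0.35,0,0.25,0],
])

```text
time: 7.65
tool_pos: [0.5783, 0.0691, 0.185]
ee_rot: [-2.077, 1.57, -3.028]
wrist_force: [-0.4, 0.9, 0.2]
width: 0.0004
```

```bash
python3 - <<'E'
from h import *
o=st();print(tojar(o["tool_pos"]))
a=snap("side","s2")[140:260,195:305];cv2.imwrite("pics/s2c.png",cv2.resize(a,None,fx=5,fy=5,interpolation=2))
E
```

```text
{'time': 7.65, 'tool_pos': [0.578, 0.069, 0.185], 'ee_rot': [-2.077, 1.57, -3.028], 'wrist_force': [-0.387, 0.854, 0.183], 'width': 0.0, 'joint_positions': [0.022, 0.165, 1.325, -0.0, 1.652, -0.598]}
[ -0.2   0.3 185. ]
```

View pics/s2c.png

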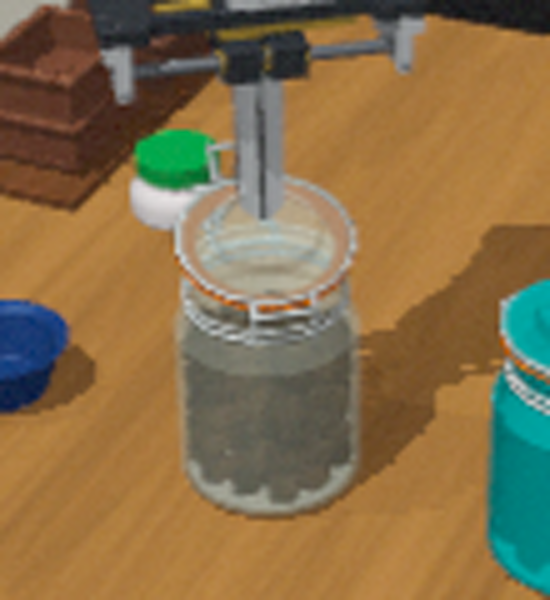

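The lid follows the fingertip (at about (263,215) in the crop) and is nearly shut. I finish slowly while watching the force.

Emit:
carry_out([
  [1,0.3,0,0.15,0],
  [1,0.3,0,0.15,0],
  [1,0.3,0,0.1,0],
  [1,0.3,0,0.1,0],
  [1,0.2,0,0,0],
  [1,0.2,0,0,0],
  [1,0.1,0,0,0],
  [1,0.1,0,0,0],
])

```text
time: 8.5
tool_pos: [0.5814, 0.065, 0.1683]
ee_rot: [0.563, 1.57, -0.389]
wrist_force: [-0.6, -0.1, 6.3]
width: 0.0007
```

```bash
python3 - <<'E'
from h import *
o=st();print(tojar(o["tool_pos"]))
E
```

```text
{'time': 8.5, 'tool_pos': [0.581, 0.065, 0.168], 'ee_rot': [0.563, 1.57, -0.389], 'wrist_force': [-0.624, -0.124, 6.315], 'width': 0.001, 'joint_positions': [0.015, 0.174, 1.347, -0.0, 1.619, -0.605]}
[  4.9   0.2 168.3]
```

Emit:
carry_out([
  [1,0.1,0,0,0],
  [1,0,0,0,0],
  [1,0,0,0,0],
])

```text
time: 8.8
tool_pos: [0.5814, 0.065, 0.1682]
ee_rot: [0.725, 1.569, -0.227]
wrist_force: [-1.9, -1.4, 6.2]
width: 0.0005
```

Emit:
carry_out([
  [1,-1.5,0,0,0],
  [1,-2.5,0,0,0],
  [1,-2.0,0,2,0],
  [1,0,0,3,0],
  [1,0,0,3,0],
  [1,0,0,3,0],
  [1,0,0,2.0,0],
  [1,1.5,0,0.5,0],
  [1,1.5,0,0,0],
  [1,0,0,0,0],
])

```text
time: 9.8
tool_pos: [0.6574, -0.0436, 0.1919]
ee_rot: [-2.409, 1.563, 2.924]
wrist_force: [0.4, 0.8, -0.4]
width: 0.0006
```

```bash
python3 - <<'E'
from h import *
o=st();print(tojar(o["tool_pos"]))
w=snap("wrist","w2");cv2.imwrite("pics/w2c.png",cv2.resize(w[0:300,156:356],None,fx=2.0*1.333,fy=2*1,interpolation=2) if 0 else cv2.resize(w[0:230,150:360],None,fx=2.6,fy=2.6,interpolation=2))
for n,p in dict(seat=(45.8,0,165.2),nib=(49.8,0,169),bar=(91.5,0,177),tip=(120,0,127)).items(): print(n,((proj("w2",J(*p))-[150,0])*2.6).round(0))
E
```

```text
{'time': 9.8, 'tool_pos': [0.657, -0.044, 0.192], 'ee_rot': [-2.409, 1.563, 2.924], 'wrist_force': [0.375, 0.834, -0.424], 'width': 0.001, 'joint_positions': [-0.152, 0.342, 1.095, 0.001, 1.713, -0.772]}
[137.4   1.4 191.9]
seat [277. 227.]
nib [277. 243.]
bar [277. 416.]
tip [277. 479.]
```

View pics/w2c.png

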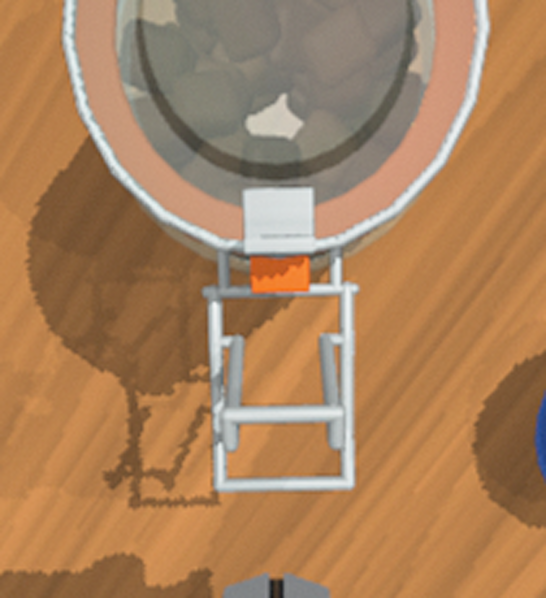

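The wrist crop (2.6x) shows the lid shut with the catch plate at (279,220) and nib at (279,245). The bail bar is at (284,414) with its hook elbows at (232,445) and (337,445), and the lever tip is at (284,483), all within about 2 mm of prediction. I push the bail legs back from the front with slightly opened fingers.

Emit:
carry_out([
  [0.85,1.6,0.1,0,0],
  [0.85,1.6,0.15,0,0],
  [0.85,0,0,-1.0,0],
  [0.85,0,0,-1.0,0],
  [0.85,0,0,-0.6,0],
  [0.85,0,0,-0.6,0],
  [0.85,0,0,-0.6,0],
  [0.85,0,0,-0.6,0],
  [0.85,0,0,-0.5,0],
  [0.85,0,0,-0.5,0],
  [0.85,0,0,-0.4,0],
  [0.85,0,0,-0.4,0],
  [0.85,0,0,-0.3,0],
  [0.85,0,0,0,0],
])

```text
time: 11.25
tool_pos: [0.6237, 0.0099, 0.1644]
ee_rot: [-2.708, 1.571, 2.624]
wrist_force: [1.0, 0.7, -0.7]
width: 0.0143
```

```bash
python3 - <<'E'
from h import *
o=st();print(tojar(o["tool_pos"]))
w=snap("wrist","w3");a=snap("side","s3")[150:240,215:285]
w=cv2.resize(w[60:300,150:360],None,fx=1.9,fy=1.9,interpolation=2);a=cv2.resize(a,None,fx=5.5,fy=5.5,interpolation=2)
c=np.zeros((500,800,3),np.uint8);c[:456,:399]=w;c[:495,400:785]=a;cv2.imwrite("pics/c3.png",c)
for n,p in dict(seat=(45.8,0,165.2),nib=(49.8,0,169),bar=(45.8,0,170),tip=(120,0,127)).items(): print(n,((proj("w3",J(*p))-[150,60])*1.9).round(0))
E
```

```text
{'time': 11.25, 'tool_pos': [0.624, 0.01, 0.164], 'ee_rot': [-2.708, 1.571, 2.624], 'wrist_force': [0.984, 0.65, -0.72], 'width': 0.014, 'joint_positions': [-0.075, 0.262, 1.25, 0.0, 1.63, -0.695]}
[ 74.3  -2.3 164.4]
seat [191. 252.]
nib [191. 267.]
bar [191. 256.]
tip [193. 396.]
```

View pics/c3.png

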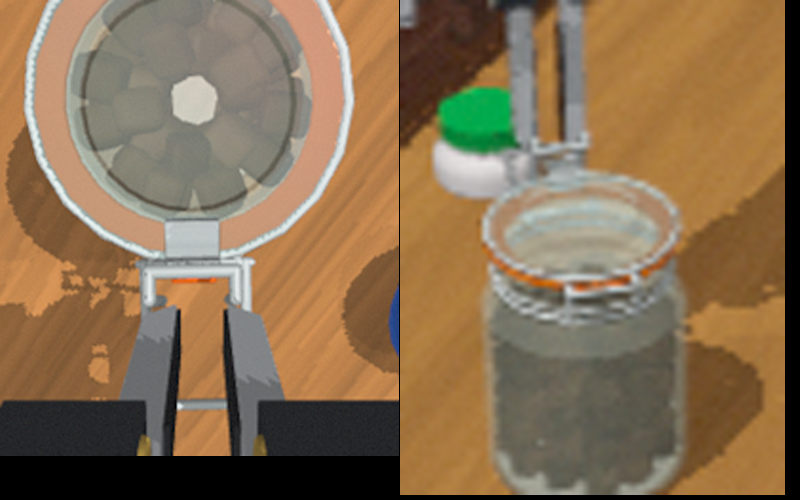

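```bash
python3 - <<'E'
from h import *
for f,off,k in(("w2",[150,0],2.6),("w3",[150,60],1.9)):
  for n,p in dict(platerear=(35.8,0,163),nibrear=(47.8,0,169),nibfront=(51.8,0,169),rimfront=(51,0,158),bossfront=(24,0,168),bosstopL=(0,31,165),bosstopR=(0,-31,165),tip=(120,0,127)).items(): print(f,n,((proj(f,J(*p))-off)*k).round(0))
K,P=cam("w3");print(tojar(P[:3,3]));K,P=cam("w2");print(tojar(P[:3,3]))
g=cv2.cvtColor(cv2.imread("pics/w3.png"),6);print(g[170:215,250:254].mean(1).round().astype(int).tolist())
E
```

```text
w2 platerear [277. 186.]
w2 nibrear [277. 235.]
w2 nibfront [277. 252.]
w2 rimfront [277. 250.]
w2 bossfront [277. 130.]
w2 bosstopL [145.  22.]
w2 bosstopR [409.  21.]
w2 tip [277. 479.]
w3 platerear [191. 220.]
w3 nibrear [191. 261.]
w3 nibfront [191. 273.]
w3 rimfront [191. 261.]
w3 bossfront [190. 186.]
w3 bosstopL [ 88. 106.]
w3 bosstopR [292. 106.]
w3 tip [193. 396.]
[ -4.   -3.4 343.5]
[ 60.1  -0.6 371.5]
[118, 146, 168, 167, 148, 114, 166, 196, 194, 194, 196, 196, 195, 196, 196, 196, 194, 193, 191, 189, 190, 192, 192, 193, 184, 142, 112, 151, 153, 148, 174, 199, 218, 212, 194, 172, 157, 134, 131, 148, 157, 156, 156, 157, 156]
```

The bar now sits at crop (192,271), just above the nib, about 4–5 mm short of the seat. Plate and nib match the projections. I push 5 mm more.

Emit:
carry_out([
  [0.85,0,0,-0.3,0],
  [0.85,0,0,-0.2,0],
  [0.85,0,0,0,0],
])

```text
time: 11.65
tool_pos: [0.6209, 0.0138, 0.1645]
ee_rot: [-1.952, 1.571, -2.904]
wrist_force: [-0.1, 0.9, 0.4]
width: 0.0142
```

```bash
python3 - <<'E'
from h import *
o=st();print(tojar(o["tool_pos"]))
w=snap("wrist","w4");
for n,p in dict(platerear=(35.8,0,163),nibrear=(47.8,0,169),nibfront=(51.8,0,169),bar=(45.8,0,170),bar2=(48,0,172)).items(): print(n,proj("w4",J(*p)).round(1))
g=cv2.cvtColor(w,6);u=int(proj("w4",J(40,0,165))[0]);print(u);v0=int(proj("w4",J(35.8,0,163))[1])-3
print(v0,g[v0:v0+36,u-2:u+3].mean(1).round().astype(int).tolist())
print(w[v0:v0+36:2,u].tolist())
E
```

```text
{'time': 11.65, 'tool_pos': [0.621, 0.014, 0.164], 'ee_rot': [-1.952, 1.571, -2.904], 'wrist_force': [-0.147, 0.869, 0.379], 'width': 0.014, 'joint_positions': [-0.069, 0.256, 1.257, -0.0, 1.628, -0.688]}
[ 69.5  -2.2 164.5]
platerear [250.5 183.3]
nibrear [250.4 204.8]
nibfront [250.4 211. ]
bar [250.4 202.2]
bar2 [250.3 206.7]
250
180 [170, 162, 130, 123, 174, 194, 193, 194, 196, 195, 195, 196, 196, 195, 194, 187, 164, 138, 158, 187, 215, 217, 203, 185, 137, 166, 204, 203, 199, 200, 179, 152, 137, 139, 138, 141]
[[160, 172, 166], [128, 130, 121], [173, 175, 168], [194, 195, 188], [198, 198, 192], [196, 194, 190], [198, 199, 191], [197, 197, 190], [145, 146, 140], [158, 158, 154], [217, 218, 212], [205, 206, 199], [137, 137, 132], [206, 206, 198], [201, 201, 195], [172, 178, 185], [18, 106, 236], [23, 111, 237]]
```

The bar is now at row 200.5, with the nib top at 205–210, so it lies behind the nib. I retreat, close the fingers, go over and press it down.

Emit:
carry_out([
  [0.85,0,0,0.5,0],
  [0.85,0,0,1.0,0],
  [1,-2.0,0,0,0],
  [1,-2.5,0,0,0],
  [1,0,0,-1.5,0],
  [1,0,-0.1,-2.0,0],
  [1,0,-0.1,-1.15,0],
  [1,2.0,0,0,0],
  [1,1.0,0,0,0],
  [1,0,0,0,0],
])

```text
time: 12.7
tool_pos: [0.5994, 0.0383, 0.1762]
ee_rot: [-2.184, 1.565, -3.135]
wrist_force: [0.7, 0.0, -0.1]
width: 0.0004
```

```bash
python3 - <<'E'
from h import *
o=st();print(tojar(o["tool_pos"]))
w=snap("top","t5")
a=snap("side","s5")
go((38,0,175),(38,0,167))
E
```

```text
{'time': 12.7, 'tool_pos': [0.599, 0.038, 0.176], 'ee_rot': [-2.184, 1.565, -3.135], 'wrist_force': [0.662, 0.036, -0.107], 'width': 0.0, 'joint_positions': [-0.03, 0.211, 1.288, -0.0, 1.648, -0.65]}
[ 37.1   1.  176.2]
(38, 0, 175) -> [ 0.38  0.   -0.01]
(38, 0, 167) -> [0.8 0.  0. ]
```

Emit:
carry_out([
  [1,0.3,0,0,0],
  [1,0.3,0,0,0],
  [1,0.2,0,0,0],
  [1,0,0,0,0],
])

```text
time: 13.2
tool_pos: [0.6012, 0.0383, 0.1716]
ee_rot: [2.005, 1.57, 1.054]
wrist_force: [-0.6, 0.5, 0.5]
width: 0.0006
```

```bash
python3 - <<'E'
from h import *
o=st();print(tojar(o["tool_pos"]))
E
```

```text
{'time': 13.2, 'tool_pos': [0.601, 0.038, 0.172], 'ee_rot': [2.005, 1.57, 1.054], 'wrist_force': [-0.631, 0.491, 0.542], 'width': 0.001, 'joint_positions': [-0.031, 0.212, 1.296, 0.0, 1.633, -0.65]}
[ 38.1  -0.4 171.6]
```

Emit:
carry_out([
  [1,0.15,0,0,0],
  [1,0.15,0,0,0],
  [1,0.1,0,0,0],
  [1,0,0,0,0],
])

```text
time: 13.6
tool_pos: [0.6011, 0.0383, 0.1675]
ee_rot: [1.916, 1.57, 0.965]
wrist_force: [-0.3, 1.2, 1.4]
width: 0.0007
```

```bash
python3 - <<'E'
from h import *
o=st();print(tojar(o["tool_pos"]))
w=snap("wrist","w5");a=snap("side","s6")
w=cv2.resize(w[150:350,180:330],None,fx=2.5,fy=2.5,interpolation=2);a=cv2.resize(a[160:230,215:285],None,fx=5.6,fy=5.6,interpolation=2)
c=np.zeros((500,800,3),np.uint8);c[:500,:375]=w;c[:392,390:782]=a;cv2.imwrite("pics/c5.png",c)
for p in((120,0,127),(61+54.5,0,104.5),(51.8,0,169)):print((proj("w5",J(*p))-[180,150])*2.5)
E
```

```text
{'time': 13.6, 'tool_pos': [0.601, 0.038, 0.167], 'ee_rot': [1.916, 1.57, 0.965], 'wrist_force': [-0.293, 1.233, 1.425], 'width': 0.001, 'joint_positions': [-0.031, 0.213, 1.303, 0.0, 1.625, -0.65]}
[ 38.1  -0.4 167.5]
[185.53964697 387.22006894]
[185.81884937 337.87965728]
[184.14619591 262.84883249]
```

View pics/c5.png

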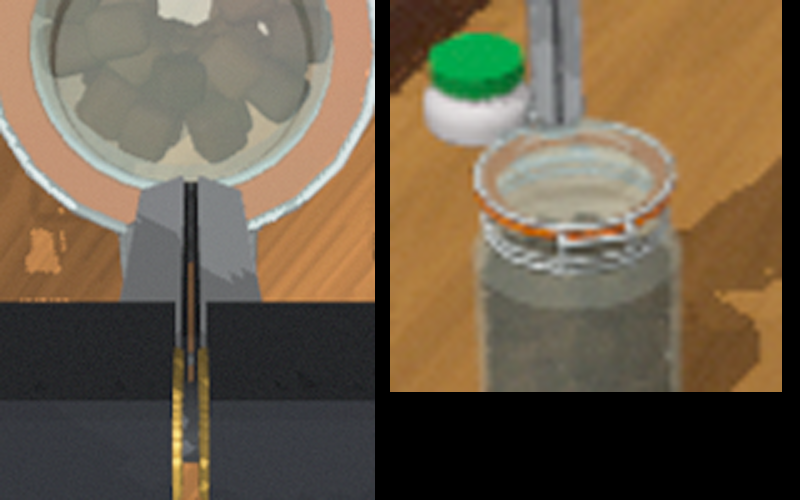

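Emit:
carry_out([
  [1,0.1,0,0,0],
  [1,0,0,0,0],
  [1,0,0,0,0],
])

```text
time: 14.0
tool_pos: [0.6013, 0.0382, 0.1672]
ee_rot: [0.929, 1.57, -0.023]
wrist_force: [-1.1, 1.7, 4.9]
width: 0.0004
```

The tool stopped at z = 167.2 mm with 5 N. The bar's top should lie at 167.4 mm when seated. Now I lift off and look from the front.

Emit:
carry_out([
  [1,-1.0,0,0,0],
  [1,-2.0,0,0,0],
  [1,-2.0,0,0,0],
  [0.68,0,0,3,0],
  [0.68,0,0,3,0],
  [0.68,0,0,3,0],
  [0.68,0,0,1.5,0],
  [0.68,0,0,0,0],
])

```text
time: 14.8
tool_pos: [0.6624, -0.0493, 0.2151]
ee_rot: [-1.997, 1.569, -2.951]
wrist_force: [0.2, -0.5, -0.3]
width: 0.0299
```

```bash
python3 - <<'E'
from h import *
o=st();print(tojar(o["tool_pos"]))
w=snap("wrist","w6");cv2.imwrite("pics/w6c.png",cv2.resize(w[40:230,150:360],None,fx=2.6,fy=2.6,interpolation=2))
for n,p in dict(platerear=(35.8,0,163),seat=(45.8,0,165.2),nibr=(47.8,0,169),nibf=(51.8,0,169),tip14=(61+59*np.sin(1.58),0,127-59*np.cos(1.58)),tip10=(61+59*np.sin(1.18),0,127-59*np.cos(1.18))).items(): print(n,((proj("w6",J(*p))-[150,40])*2.6).round(0))
E
```

```text
{'time': 14.8, 'tool_pos': [0.662, -0.049, 0.215], 'ee_rot': [-1.997, 1.569, -2.951], 'wrist_force': [0.163, -0.457, -0.303], 'width': 0.03, 'joint_positions': [-0.159, 0.347, 1.043, -0.001, 1.754, -0.776]}
[145.    0.6 215.1]
platerear [272.  61.]
seat [273.  99.]
nibr [272. 106.]
nibf [273. 121.]
tip14 [274. 338.]
tip10 [274. 314.]
```

View pics/w6c.png

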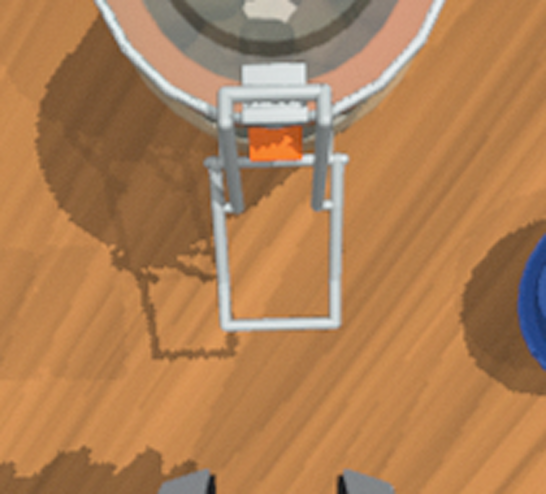

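The crop shows the bail bar at row 95, between the plate's rear edge (65) and the nib (107–122). It sits behind the nib, with the hook legs straddling it. The lever tip is at (282,324), which is about 1.1 rad. Next I work out the lever arc.

```bash
python3 - <<'E'
from h import *
tg=[]
for a in [1.25,1.1,1.0,.9,.8,.7,.6,.5,.4,.3,.2,.1,.03]:
    al=a+.18;c=np.array([61+47*np.sin(al)+2.2*np.cos(al)+8,127-47*np.cos(al)+2.2*np.sin(al)]);tg.append((round(c[0],1),-2,round(c[1],1)))
go((tg[0][0],-2,150),*tg)
E
```

```text
(np.float64(115.8), -2, 150) -> [ 6.56  0.22 -2.77]
(np.float64(115.8), -2, np.float64(122.6)) -> [2.74 0.   0.  ]
(np.float64(114.7), -2, np.float64(115.6)) -> [ 0.7   0.   -0.11]
(np.float64(113.3), -2, np.float64(111.1)) -> [ 0.45  0.   -0.14]
(np.float64(111.5), -2, np.float64(106.8)) -> [ 0.43  0.   -0.18]
(np.float64(109.3), -2, np.float64(102.6)) -> [ 0.42  0.   -0.22]
(np.float64(106.6), -2, np.float64(98.7)) -> [ 0.39  0.   -0.27]
(np.float64(103.6), -2, np.float64(95.1)) -> [ 0.36 -0.   -0.3 ]
(np.float64(100.3), -2, np.float64(91.8)) -> [ 0.33 -0.   -0.33]
(np.float64(96.6), -2, np.float64(88.9)) -> [ 0.29 -0.   -0.37]
(np.float64(92.7), -2, np.float64(86.3)) -> [ 0.26 -0.   -0.39]
(np.float64(88.5), -2, np.float64(84.2)) -> [ 0.21 -0.   -0.42]
(np.float64(84.1), -2, np.float64(82.4)) -> [ 0.18 -0.   -0.44]
(np.float64(80.9), -2, np.float64(81.5)) -> [ 0.09 -0.   -0.32]
```

Emit:
carry_out([
  [0.68,2.0,0.2,-1.0,0],
  [0.68,2.5,0,-1.0,0],
  [0.68,2.0,0,-0.8,0],
  [0.68,1.5,0,0,0],
  [0.68,1.3,0,0,0],
  [0.68,0.35,0,-0.05,0],
  [0.68,0.35,0,-0.05,0],
  [0.68,0.45,0,-0.15,0],
  [0.68,0,0,0,0],
])

```text
time: 15.75
tool_pos: [0.6462, -0.0215, 0.1122]
ee_rot: [0.722, 1.57, -0.23]
wrist_force: [1.0, -0.3, -0.5]
width: 0.0303
```

```bash
python3 - <<'E'
from h import *
o=st();print(tojar(o["tool_pos"]))
w=snap("wrist","w7");snap("side","s7")
g=cv2.cvtColor(w,6)
for n,p in dict(platerear=(35.8,0,163),seat=(45.8,0,165.2),nibr=(47.8,0,169),nibf=(51.8,0,169)).items(): print(n,proj("w7",J(*p)).round(1))
u=int(proj("w7",J(40,0,165))[0]);v0=int(proj("w7",J(35.8,0,163))[1])-3
print(u,v0,g[max(v0,0):v0+36,u-2:u+3].mean(1).round().astype(int).tolist())
E
```

```text
{'time': 15.75, 'tool_pos': [0.646, -0.022, 0.112], 'ee_rot': [0.722, 1.57, -0.23], 'wrist_force': [0.951, -0.315, -0.481], 'width': 0.03, 'joint_positions': [-0.121, 0.333, 1.264, -0.0, 1.543, -0.74]}
[113.   -2.4 112.2]
platerear [247.4 111.4]
seat [247.5 136.5]
nibr [247.3 142.4]
nibf [247.4 152.3]
247 108 [130, 129, 129, 118, 165, 203, 213, 213, 214, 216, 217, 216, 216, 215, 215, 215, 214, 216, 215, 214, 214, 212, 199, 166, 170, 198, 211, 222, 228, 221, 210, 198, 180, 149, 113, 175]
```

The bar is at row 136, against a predicted seat at row 136.5. I carry on down the arc.

Emit:
carry_out([
  [0.68,0.43,0,-0.18,0],
  [0.68,0.42,0,-0.22,0],
  [0.68,0.39,0,-0.27,0],
  [0.68,0.36,0,-0.3,0],
  [0.68,0.33,0,-0.33,0],
])

```text
time: 16.35
tool_pos: [0.6392, -0.0115, 0.0934]
ee_rot: [0.402, 1.568, -0.55]
wrist_force: [0.3, -4.0, 5.4]
width: 0.0303
```

```bash
python3 - <<'E'
from h import *
o=st();print(tojar(o["tool_pos"]))
w=snap("wrist","w8");snap("side","s8")
g=cv2.cvtColor(w,6)
for n,p in dict(platerear=(35.8,0,163),seat=(45.8,0,165.2),nibr=(47.8,0,169),nibf=(51.8,0,169)).items(): print(n,proj("w8",J(*p)).round(1))
u=int(proj("w8",J(40,0,165))[0]);v0=int(proj("w8",J(35.8,0,163))[1])-3
print(u,v0,g[max(v0,0):v0+36,u-2:u+3].mean(1).round().astype(int).tolist())
E
```

```text
{'time': 16.35, 'tool_pos': [0.639, -0.011, 0.093], 'ee_rot': [0.402, 1.568, -0.55], 'wrist_force': [0.323, -3.958, 5.423], 'width': 0.03, 'joint_positions': [-0.106, 0.326, 1.311, -0.001, 1.501, -0.724]}
[100.7  -2.4  93.4]
platerear [246.2 147.5]
seat [246.3 175.8]
nibr [246.  183.6]
nibf [246.1 194.5]
246 144 [131, 141, 139, 114, 157, 196, 205, 205, 207, 207, 208, 209, 210, 208, 208, 207, 209, 209, 209, 210, 207, 207, 206, 205, 204, 204, 182, 156, 167, 190, 204, 217, 224, 223, 214, 203]
```

The lever has stiffened, with 6.7 N at the tool. I push on through the dead centre.

Emit:
carry_out([
  [0.68,0.3,0,-0.37,0],
  [0.68,0.25,0,-0.39,0],
  [0.68,0.2,0,-0.42,0],
  [0.68,0.15,0,-0.44,0],
  [0.68,0,0,-0.2,0],
  [0.68,0,0,0,0],
])

```text
time: 17.05
tool_pos: [0.627, 0.0051, 0.0827]
ee_rot: [-2.654, 1.568, 2.678]
wrist_force: [-0.5, -0.5, -0.5]
width: 0.03
```

```bash
python3 - <<'E'
from h import *
o=st();print(tojar(o["tool_pos"]))
E
```

```text
{'time': 17.05, 'tool_pos': [0.627, 0.005, 0.083], 'ee_rot': [-2.654, 1.568, 2.678], 'wrist_force': [-0.545, -0.485, -0.499], 'width': 0.03, 'joint_positions': [-0.083, 0.31, 1.354, 0.001, 1.479, -0.703]}
[80.1 -2.2 82.7]
```

The force dropped to zero, so the lever has snapped past centre. I back off and check.

Emit:
carry_out([
  [0.68,0,0,1.0,0],
  [0.68,0,0,2.0,0],
  [0.68,0,0,2.5,0],
  [0.68,-2,0,1.5,0],
  [0.68,-3,0,0,0],
  [0.68,-4,0,0,0],
  [0.68,-3,0,0,0],
  [0.68,0,0,0,0],
  [0.68,0,0,0,0],
])

```text
time: 17.95
tool_pos: [0.6691, -0.0536, 0.2042]
ee_rot: [0.756, 1.569, -0.196]
wrist_force: [-0.8, 0.2, -0.7]
width: 0.0299
```

```bash
python3 - <<'E'
from h import *
o=st();print(tojar(o["tool_pos"]))
w=snap("wrist","w9");t=snap("top","t9");s=snap("side","s9")
w2=cv2.resize(w[60:230,170:340],(396,396),interpolation=2);t2=cv2.resize(t[140:230,200:300],(390,351),interpolation=2)
c=np.zeros((500,800,3),np.uint8);c[:396,:396]=w2;c[:351,405:795]=t2;cv2.imwrite("pics/c9.png",c)
k=396/170
for n,p in dict(seat=(45.8,0,165.2),nibf=(51.8,0,169),tip0=(71.5,-2,69),tip1=(115.5,-2,104)).items(): print(n,((proj("w9",J(*p))-[170,60])*k).round(0))
# jar body edges moved? difference side picture rows of jar base region
a=cv2.imread("pics/s0.png");print("base diff",np.abs(a[215:250,225:275].astype(int)-s[215:250,225:275]).mean().round(2))
E
```

```text
{'time': 17.95, 'tool_pos': [0.669, -0.054, 0.204], 'ee_rot': [0.756, 1.569, -0.196], 'wrist_force': [-0.775, 0.191, -0.679], 'width': 0.03, 'joint_positions': [-0.164, 0.361, 1.046, -0.0, 1.733, -0.783]}
[152.4  -2.4 204.2]
seat [187.  11.]
nibf [187.  32.]
tip0 [196. 106.]
tip1 [196. 220.]
base diff 4.08
```

View pics/c9.png

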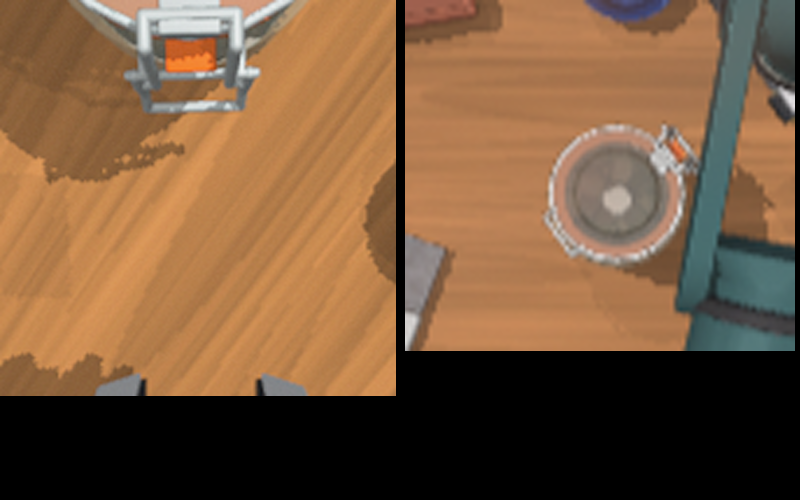

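The lever bar is at (196,106), exactly the predicted home position. The bail bar is at about (188,14) behind the nib, and the jar centre in the top view is unchanged to within a pixel. I hand in.

```bash
python3 -c "
from bench import robot
print(robot.close_job())"
```

```text
the job is handed in; nothing more can be done
None
```

The jar is shut and clamped, and the job was handed in at about 18 s of the 64 s allowed.

- **Lid:** I pushed it down along its arc with closed fingers. It was shut at 168 mm with 6 N of contact force.
- **Bail:** I pushed it back over the nib and pressed the bar into the seat. The tool stopped at 167.2 mm with 5 N, against 167.4 mm expected for the top of a seated bar.
- **Lever:** I swung it down by its legs. The force reached about 7 N, then dropped to zero as it snapped past centre.

**Last checks:** With the gripper clear of the jar, the wrist picture shows the lever bar exactly where it should lie when home. The bail bar is behind the nib, within about 1 mm of its expected place. In the top view the jar's centre is within a pixel, about 2 mm, of where it started. I did not measure the other things on the bench again at the end, but I saw no contact with them.

**Disagreement:** The top and wrist cameras differed by a few millimetres sideways on the jar's position. I used the wrist camera's value, and the bail and lever later lined up with it.

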